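# Release the cash drawer with the manager's key

### The job

The till has lost power, so open its cash drawer by hand: take the red-headed key out of the key block, push it fully home in the lock on the till's deck (its pins are sticky, a little wiggle helps), turn it a quarter clockwise so that the drawer springs fully open, and finish still gripping the key and holding it turned against its spring. Leave the other two keys in the block and everything else on the counter where it stands.

Things in the scene. Friction and masses are not known exactly. Their poses are not given: they have to be found in the camera images.
- red_key: The key to use: flat steel blade, thick RED plastic head, standing head up in one of the key block's three slots. Origin: on its axis at the shoulder (underside of the head). z up the key, x along its width, y across its thickness. Blade 10.4 mm wide, 3.4 mm thick, 28 mm long below the origin, tip pointed at 45 degrees on both edges; half a turn about z is the same. Mass about 35 g.
- red_key_grip (a point): Where to grip the red key, 26 mm above its shoulder: middle of its head, a disc 32 mm across (top 14 mm above this point) with flat faces 9 mm apart in the key's y; below it a neck 16 mm wide down to the shoulder. Axes as the key's.
- red_key_tip (a point): Tip of the red key's blade, on its axis, 28 mm below the shoulder.
- keyway (a point): Middle of the keyway's mouth, on the lock's vertical axis, on the lock's face 142 mm above the counter, 2 mm above the till's deck. Turns with the plug: x along the slot, y across, z up. Slot 12 x 5 mm, 2 mm chamfer at the mouth, 31 mm deep. The key goes in straight down, its width along x, and is fully home when its shoulder rests on the face (tip 28 mm below this point).
- pin_upper: Sticky pin across the keyway 10 mm down, inside the lock (unseen): a round brass nose that the key's tip must push aside. Pushed straight, the key sticks there until the push is about 5 to 15 N; twisting it to and fro by a few degrees while pushing lets it slide in with less.
- pin_lower: The second sticky pin, 20 mm down, as the first. The pins bind the plug: it turns freely only once the key is past both, about 24 mm in.
- lock (a joint): Turn of the lock plug, rad: 0 at rest (slot pointing at the till's front), growing clockwise seen from above, stop at 1.5 (a quarter turn). A spring turns it back when let go (0.02 N m at rest, 0.08 N m at the stop). The key has 0.15 to 0.2 rad of play in the slot before the plug follows, so the hand turns that much further.
- drawer (a joint): Cash drawer, m: 0 shut and latched, 0.10 fully open; it slides out of the till's front, towards the robot. The latch lets go when the lock has turned 0.9 to 1.15 rad; a spring then runs the drawer out within about a second. Keep its way clear: 0.1 m before the till's front, below 100 mm.
- till: Fixed grey cash register on a black cash drawer 360 (x) x 340 (y) x 100 mm; origin: centre of the underside, front to -x, y to the operator's left. Keyboard left front; flat deck 140 mm high right front with the brass-ringed lock at x -90, y -115 mm; rear (x over 50 mm) 192 mm high, display at its left up to 245 mm. White mark: lock at rest; green mark: quarter turn.
- key_block: Fixed wooden key block 200 (x) x 42 (y) x 36 mm high; origin: centre of the underside. Three slots on its x axis at -60, 0 and +60 mm, 12.5 x 5.5 mm, 32 mm deep; the keys stand in them, widths along the block's x, shoulders on its top.
- blue_key: Blue-headed key, otherwise like the red one, in another slot of the key block; same origin. Stays there.
- black_key: Black-headed key, otherwise like the red one, in another slot of the key block; same origin. Stays there.
- card_terminal: Black card terminal 165 x 78 x 24 mm, right front; origin under its centre. Not to be moved.
- tip_cup: Clear plastic cup, 76 mm across, 95 mm high, behind the key block; origin under its centre. Not to be moved.
- stirrer_jar: Glass jar of wooden stirrers, 84 mm across, 170 mm high, left; origin under its centre. Not to be moved.
- napkin_box: Steel napkin dispenser 90 x 120 x 125 mm, left; origin under its centre. Not to be moved.
- sauce_bottle: Red sauce bottle, 62 mm across, 200 mm high, left; origin under its centre. Not to be moved.

How it is judged:
By the outcome, as a careful person would: the job done as asked, in the order asked, and still so for the second after the job is handed in, while the arm keeps its last pose, push and grip.
It also fails if it takes over 56 s, if anything falls off the work surface, if the arm or the gripper's body presses on something with over 40 N, if the wrist force passes 120 N, or if a joint passes its speed limit or range.

### The arm

A 6-joint arm with a two-finger parallel gripper is mounted at the origin on the work surface. World frame = base frame: x ahead of the robot, y to its left, z up, the work surface at z = 0. Lengths are in m, angles in rad, forces in N, time in s.
With the tool pointing down it reaches from about 0.275 to 0.875 m from the base axis. Payload 12.5 kg.
Tool frame: the origin (TCP) lies at the very end of the fingers, on their centre line; the grasp point (between the pads) lies 19 mm behind it; x points along the fingers, y is the direction in which the jaws open and shut, and the axes are right-handed (so a half turn about x gives the same grasp; the last joint's range is limited). The gripper opens to 85 mm and grips with 20 to 120 N. Pads are 22 mm wide; open, the fingers measure 114 mm over their backs; the gripper's body (76 mm by 85 mm) begins 54 mm behind the grasp point. The pads swing forward as they close: fully open they stand 13 mm farther back than shut.
Start: joints at [1.262, 0.351, 1.652, -0, 1.139, -0.085], TCP at [0.122, 0.536, 0.231] pointing down, gripper open.
Joint ranges: [-2.75, 2.75], [-0.79, 2.1], [0.01, 2.65], [-1.57, 4.71], [0.07, 3.14], [-2.87, 2.87]. Speed limits (rad/s): [2.22, 2.22, 2.79, 3.14, 3.14, 3.14].

### API

Orientations are given as a unit quaternion [w, x, y, z].
In Python, from plant import get_obs, grab_frame, camera_model, hand_in gives the robot as it stands.
- The arm moves only by the shell command python3 -m creep 'ROWS' [OPENING]. ROWS is JSON, a list of rows, each a list of 4 numbers: the shift along the tool's x, y, z normalised to -1 to 1, where 1 is 0.03 m, then the turn about the tool's x normalised to -1 to 1, where 1 is 8 degrees. In form: [[tx, ty, tz, yaw], ...]. A call has 1 to 10 rows; each row shifts and turns the commanded pose from where the row before left it, along the tool's axes as they then stand; what a row does not reach is not made up. A row lasts 1/8 s, in which the tool goes at most 62.5 mm and 10.7 degrees, less where a joint would pass 70% of its speed; a pose out of reach is approached as far as the arm can. A call with a number of a shift or a turn outside -1 to 1 is refused whole. A call with a gripper value outside its range is refused whole. OPENING is the finger opening in mm, from 0 to 85.4, set as the call begins (- or left out, the last holds). The fingers move at their own pace and stop on an object; the grip force is fixed at half the most. Time passes only in rows, so rows that do not move let the fingers close. It gives the time, the measured TCP pose, the force and the opening at its end, in the units of the state.
- get_obs(): the state, without advancing time (a new reading comes with each control period).
- grab_frame(name): name is "side" or "top" or "wrist"; returns the picture (480x640x3 uint8, red, green, blue); there is no depth.
- camera_model(name): a dict with "intrinsics" (3x3 intrinsics, pixels), "k1" (the pictures are not rectified: a ray, as slopes to the right and down, at radius r is drawn at 1 + k1 r^2 times it, then the intrinsics apply), "R" (3x3) and "t" (3): a world point X has camera coordinates R X + t. Camera axes: x right, y down, z forward; pixel columns grow to the right and rows downward; lengths in m; the calibration is good to about 2 mm. A picture is of the moment at which its call begins: read the wrist's pose just before it. camera_model takes no time and is no camera call; for the wrist camera it gives the pose at the moment of the call.
- hand_in(): hands the job in, once; it reports no verdict.
The state is a dict: "clock": time; "joints": joint angles; "joint_velocities": joint speeds; "joint_efforts": joint torques, N m; "tool_pos": TCP position; "tool_rot": TCP orientation; "wrist_force": force on the tool from outside, world axes, zero at the start; "wrist_torque": the same for the moment, N m; "width": finger opening in m.
Only numpy, scipy, OpenCV 4.12 (cv2) and the standard library are available. Lean on these libraries where they do the work, as an engineer would, in place of code of your own. Each camera call takes 0.05 s, during which the arm holds its last target. There are 200 camera calls.

## Working session

There is one attempt and no reset: what is moved stays moved. The work goes in short steps, Python scripts to look and compute and a shell command to move; the robot and the scene stay as the last step left them, time stands still between calls to the robot, and variables do not carry over. Pictures are saved under pics/ and viewed, about 8 in all and at most 12, crops included, and the job is handed in when it is done.

```bash
mkdir -p pics; ls; python3 - <<'E'
from plant import *
import cv2,numpy as np
o=get_obs();print(o)
for n in ("top","side"):
    f=grab_frame(n);cv2.imwrite(f"pics/{n}0.png",f[:,:,::-1])
    m=camera_model(n);print(n,m)
E
```

```text
pics
{'clock': 0.0, 'joints': array([ 1.26238620e+00,  3.51248149e-01,  1.65242471e+00, -6.53143720e-06,
        1.13908725e+00, -8.45927731e-02]), 'joint_velocities': array([-0.00049707, -0.00130595,  0.00091781,  0.0001097 , -0.00043199,
        0.00062795]), 'joint_efforts': array([ 3.02977271e-03, -5.06091321e+01, -2.91405898e+01,  4.49612162e-05,
        4.53051864e-03, -5.43060636e-06]), 'tool_pos': array([0.12194712, 0.53597397, 0.23075166]), 'tool_rot': array([ 0.70260511,  0.07856012,  0.70276217, -0.07937057]), 'wrist_force': array([ 0.58230361, -0.00305445,  0.34273892]), 'wrist_torque': array([0.01418186, 0.05008962, 0.00370749]), 'width': 0.0851669869133205}
top {'intrinsics': array([[441.60640603,   0.        , 326.81991539],
       [  0.        , 441.60640603, 238.22461435],
       [  0.        ,   0.        ,   1.        ]]), 'k1': -0.03270187840687524, 'R': array([[ 0.04660677, -0.9989127 , -0.00110955],
       [-0.97144054, -0.04506622, -0.23296419],
       [ 0.23266088,  0.01193557, -0.97248468]]), 't': array([0.04626395, 0.55213875, 1.31568036])}
side {'intrinsics': array([[535.38955246,   0.        , 316.04588345],
       [  0.        , 535.38955246, 245.6840808 ],
       [  0.        ,   0.        ,   1.        ]]), 'k1': -0.06794784708744854, 'R': array([[ 0.70087565, -0.71320142,  0.0108195 ],
       [-0.52683763, -0.52783919, -0.6662041 ],
       [ 0.48084866,  0.46122612, -0.74569098]]), 't': array([-0.32197827,  0.38389443,  1.30922619])}
```

View pics/top0.png

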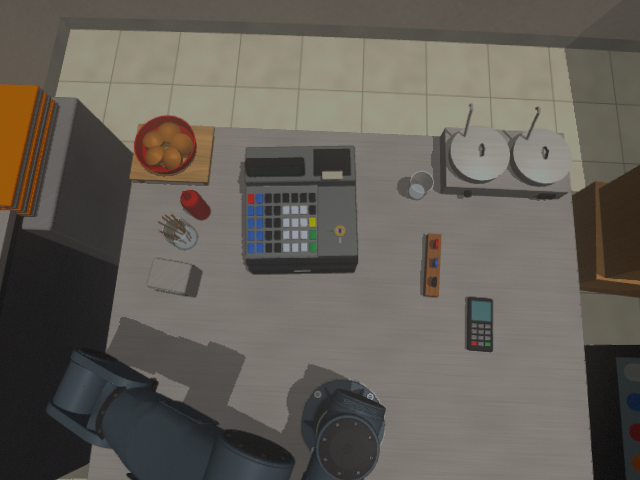

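View pics/side0.png

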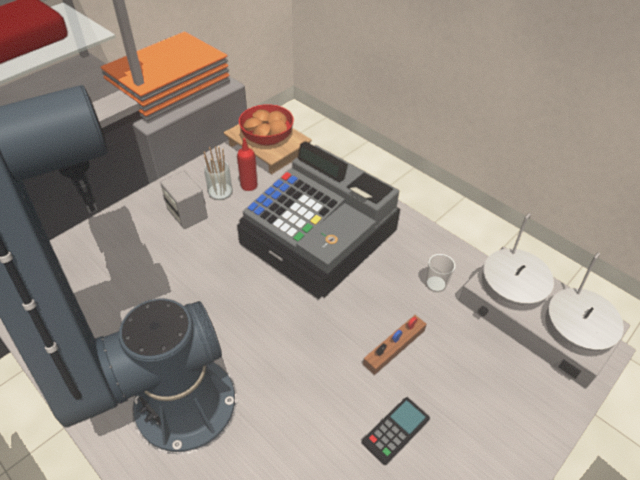

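Top view: the key block is at (433,265) with the red key at (434,243), the one farthest from the robot, then blue (434,263) and black (433,281). The lock ring is at (340,231). The side view agrees: red key (412,322), lock (331,240).

```bash
cat > h.py <<'E'
from plant import *
import cv2,numpy as np
from scipy.spatial.transform import Rotation as Rn
def ray(m,uv):
    K=m["intrinsics"];d=np.array([m["k1"],0,0,0.])
    p=cv2.undistortPoints(np.array([[uv]],float),K,d)[0,0]
    R=m["R"];c=-R.T@m["t"];v=R.T@np.array([p[0],p[1],1]);return c,v/np.linalg.norm(v)
def plane(m,uv,z):
    c,v=ray(m,uv);return c+v*(z-c[2])/v[2]
def tri(a,ua,b,ub):
    (c1,v1),(c2,v2)=ray(a,ua),ray(b,ub)
    s=np.linalg.lstsq(np.c_[v1,-v2],c2-c1,rcond=None)[0]
    p,q=c1+v1*s[0],c2+v2*s[1];return (p+q)/2,np.linalg.norm(p-q)
def blobs(mask,amin=8):
    n,l,s,c=cv2.connectedComponentsWithStats(mask.astype(np.uint8))
    return [(c[i].round(1),int(s[i,4]),s[i,:4].tolist(),l==i) for i in range(1,n) if s[i,4]>=amin]
def proj(m,X):
    r=cv2.Rodrigues(m["R"])[0];return cv2.projectPoints(np.array([X],float),r,m["t"],m["intrinsics"],np.array([m["k1"],0,0,0.]))[0][0,0]
E
python3 - <<'E'
from h import *
roi={"top":(slice(220,310),slice(415,450)),"side":(slice(305,380),slice(355,435))}
lroi={"top":(slice(218,250),slice(328,352)),"side":(slice(228,252),slice(318,345))}
C={}
for n in ("top","side"):
    m=camera_model(n);f=cv2.imread(f"pics/{n}0.png");hsv=cv2.cvtColor(f,cv2.COLOR_BGR2HSV);H,S,V=cv2.split(hsv)
    def g(mask,r,a=5):
        k=np.zeros_like(mask);k[r]=mask[r];return blobs(k,a)
    red=g(((H<5)|(H>174))&(S>150)&(V>90),roi[n]);blue=g((H>100)&(H<130)&(S>90),roi[n])
    wood=g((H>=4)&(H<20)&(S>90),roi[n],30);br=g((H>8)&(H<30)&(S>70),lroi[n],5)
    for nm,b in(("red",red),("blue",blue),("wood",wood),("brass",br)):
        b.sort(key=lambda t:-t[1]);print(n,nm,[x[:3] for x in b[:3]])
    C[n]=(m,red[0][0],blue[0][0],br[0][0])
for i in (1,2,3): print(tri(C["top"][0],C["top"][i],C["side"][0],C["side"][i]),plane(C["top"][0],C["top"][i],[0,.066,.066,.142][i]),plane(C["side"][0],C["side"][i],[0,.066,.066,.142][i]))
E
```

```text
top red [(array([436.7, 243.5]), 23, [435, 239, 4, 10])]
top blue [(array([435.7, 262.2]), 26, [434, 258, 4, 9])]
top wood [(array([432.4, 265. ]), 725, [425, 233, 17, 64])]
top brass [(array([339.6, 230. ]), 72, [334, 225, 12, 11])]
side red [(array([411.8, 320.3]), 27, [409, 317, 7, 8])]
side blue [(array([396.3, 335.2]), 45, [393, 331, 8, 10])]
side wood [(array([394.8, 344. ]), 969, [364, 315, 62, 56])]
side brass [(array([331., 239.]), 70, [325, 234, 13, 10])]
(array([ 0.54573757, -0.26973252,  0.06623472]), np.float64(0.0056681408114382425)) [ 0.54818944 -0.2715787   0.066     ] [ 0.54313173 -0.26837028  0.066     ]
(array([ 0.48707655, -0.26743394,  0.05787656]), np.float64(0.007604229131248627)) [ 0.48869041 -0.26783559  0.066     ] [ 0.47873966 -0.26819202  0.066     ]
(array([0.55682385, 0.03572107, 0.13669894]), np.float64(0.00546734190531493)) [0.55780023 0.03429248 0.142     ] [0.55056501 0.03364324 0.142     ]
```

```bash
python3 - <<'E'
from h import *
o=get_obs();w,x,y,z=o["tool_rot"];R=Rn.from_quat([x,y,z,w]).as_matrix();print(R.round(3))
d=np.array([.546,-.270,.20])-o["tool_pos"];print("shift rows total",(R.T@d/.03).round(2))
E
```

```text
[[-0.     0.222  0.975]
 [-0.001  0.975 -0.222]
 [-1.    -0.001 -0.   ]]
shift rows total [  1.05 -23.06  19.74]
```

```bash
python3 -m creep '[[-1,-1,0.86,0],[0,-1,0.86,0],[0,-1,0.86,0],[0,-1,0.86,0],[0,-1,0.86,0],[0,-1,0.86,0],[0,-1,0.86,0],[0,-1,0.86,0],[0,-1,0.86,0],[0,-1,0.86,0]]' && python3 -m creep '[[0,-1,0.86,0],[0,-1,0.86,0],[0,-1,0.86,0],[0,-1,0.86,0],[0,-1,0.86,0],[0,-1,0.86,0],[0,-1,0.86,0],[0,-1,0.86,0],[0,-1,0.86,0],[0,-1,0.86,0]]' && python3 -m creep '[[0.5,-1,0.86,0],[0.5,-1,0.86,-0.5],[0.5,-1,0.86,-0.6],[0,0,0,0],[0,0,0,0]]'
python3 - <<'E'
from h import *
m=camera_model("wrist");f=grab_frame("wrist");cv2.imwrite("pics/w1.png",f[:,:,::-1]);print(get_obs()["tool_pos"],get_obs()["joints"])
np.savez("w1.npz",**m);print(m)
E
```

```text
clock: 1.35
tool_pos: [0.3073, 0.1853, 0.2613]
tool_rot: [0.703, 0.079, 0.703, -0.079]
wrist_force: [0.4, 0.0, 0.3]
width: 0.0855
clock: 2.6
tool_pos: [0.4923, -0.1645, 0.261]
tool_rot: [0.703, 0.079, 0.703, -0.079]
wrist_force: [-1.1, 0.7, 0.5]
width: 0.0851
clock: 3.22
tool_pos: [0.5496, -0.2664, 0.2161]
tool_rot: [0.706, 0.025, 0.707, -0.025]
wrist_force: [0.2, -0.0, 0.1]
width: 0.0854
[ 0.54967954 -0.26621392  0.21651982] [-5.27276142e-01  4.75363121e-01  1.50209748e+00  1.29434006e-04
  1.16427757e+00 -2.02764478e+00]
{'intrinsics': array([[375.19065838,   0.        , 323.6256004 ],
       [  0.        , 375.19065838, 238.82717657],
       [  0.        ,   0.        ,   1.        ]]), 'k1': -0.038896625920929045, 'R': array([[ 7.04742952e-02,  9.97513382e-01, -6.53560228e-04],
       [ 9.46551618e-01, -6.66670782e-02,  3.15587602e-01],
       [ 3.14759285e-01, -2.28594423e-02, -9.48896221e-01]]), 't': array([ 0.22717197, -0.57436169,  0.18773951])}
```

View pics/w1.png

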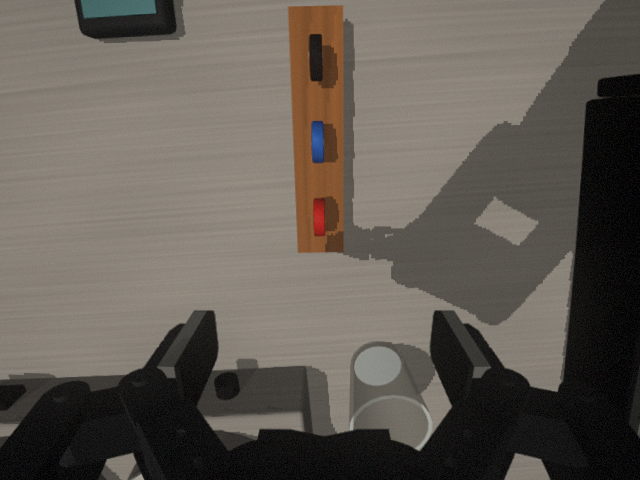

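The wrist view shows the red key head at (319,217), nearest the gripper, with blue at (318,142) and black at (316,57). The cup is at (390,390).

```bash
python3 - <<'E'
from h import *
m=dict(np.load("w1.npz"));f=cv2.imread("pics/w1.png");H,S,V=cv2.split(cv2.cvtColor(f,cv2.COLOR_BGR2HSV))
print("cam",-m["R"].T@m["t"])
roi=np.zeros(H.shape,bool);roi[0:265,285:350]=1
wood=(H>=5)&(H<20)&(S>110)&(V>60)&roi
masks={"red":((H<4)|(H>176))&(S>170)&(V>60),"blue":(H>105)&(H<130)&(S>120)&(V>50),"black":(V<45)}
P={}
for n,k in masks.items():
    b=sorted(blobs(k&roi),key=lambda t:-t[1])[0];ys,xs=np.nonzero(b[3])
    uv=((xs.min()+xs.max())/2,(ys.min()+ys.max())/2)
    P[n]=plane(m,b[0],.062);print(n,b[:3],P[n].round(4),"far/near",plane(m,(b[0][0],ys.min()),.062)[:2].round(4),plane(m,(b[0][0],ys.max()),.062)[:2].round(4))
ax=P["red"]-P["black"];print("len",np.linalg.norm(ax),"ang",np.degrees(np.arctan2(ax[1],ax[0])))
c=max(cv2.findContours(wood.astype(np.uint8),cv2.RETR_EXTERNAL,cv2.CHAIN_APPROX_NONE)[0],key=cv2.contourArea)
r=cv2.minAreaRect(c);q=np.array([plane(m,p,.036) for p in cv2.boxPoints(r)]);print(r,q.round(4))
# edges
L=[];Rr=[]
for y in range(20,240,4):
    xs=np.nonzero(wood[y])[0];L.append(plane(m,(xs.min()-.5,y),.036));Rr.append(plane(m,(xs.max()+.5,y),.036))
for e in(L,Rr):
    e=np.array(e);p=np.polyfit(e[:,0],e[:,1],1);print("edge",p,np.degrees(np.arctan(p[0])),"y at .546",np.polyval(p,.546))
o=get_obs();w,x,y,z=o["tool_rot"];T=Rn.from_quat([x,y,z,w]).as_matrix();print(T.round(3),"toolyaw",np.degrees(np.arctan2(T[1,1],T[0,1])),o["tool_pos"])
E
```

```text
cam [ 0.46856045 -0.26060648  0.35955521]
red (array([319., 217.]), 382, [314, 199, 11, 37]) [ 0.5482 -0.2702  0.062 ] far/near [ 0.5332 -0.2691] [ 0.5636 -0.2714]
blue (array([317.2, 141.5]), 435, [312, 122, 12, 40]) [ 0.488  -0.2671  0.062 ] far/near [ 0.4736 -0.2661] [ 0.5028 -0.2683]
black (array([315.6,  57.2]), 524, [310, 35, 13, 46]) [ 0.4283 -0.2638  0.062 ] far/near [ 0.4137 -0.2627] [ 0.4438 -0.265 ]
len 0.12006130972811546 ang -3.0719062701745443
((317.1549377441406, 128.67578125), (246.21070861816406, 54.062801361083984), 88.97696685791016) [[ 0.3872 -0.2824  0.036 ]
 [ 0.3895 -0.2412  0.036 ]
 [ 0.5894 -0.2484  0.036 ]
 [ 0.5868 -0.298   0.036 ]]
edge [-0.05403675 -0.26153493] -3.0930696349543503 y at .546 -0.2910389934163696
edge [-0.05069668 -0.22107173] -2.902220911595001 y at .546 -0.24875211377187775
[[-0.     0.07   0.998]
 [ 0.     0.998 -0.07 ]
 [-1.     0.    -0.   ]] toolyaw 85.96185727793052 [ 0.54967954 -0.26621392  0.21651982]
```

```bash
python3 -m creep '[[0.8,-0.14,-0.04,-0.12],[0.9,0,0,0],[0.9,0,0,0],[0.9,0,0,0],[0.9,0,0,0],[0.75,0,0,0],[0.6,0,0,0],[0,0,0,0],[0,0,0,0]]' 40 && python3 -m creep '[[0,0,0,0],[0,0,0,0],[0,0,0,0],[0,0,0,0],[0,0,0,0],[0,0,0,0],[0,0,0,0],[0,0,0,0]]' 0
python3 - <<'E'
from h import *
o=get_obs();print(o["wrist_force"],o["wrist_torque"],o["tool_pos"],o["width"])
E
```

```text
clock: 4.4
tool_pos: [0.5489, -0.2711, 0.0448]
tool_rot: [0.707, 0.019, 0.706, -0.019]
wrist_force: [0.1, -0.1, 0.2]
width: 0.0402
clock: 5.4
tool_pos: [0.5487, -0.2711, 0.0445]
tool_rot: [0.707, 0.019, 0.707, -0.019]
wrist_force: [-1.4, 0.8, 5.6]
width: 0.0083
[-1.39760933  0.80867047  5.64873975] [0.10513068 0.2075733  0.01083872] [ 0.5487393  -0.27111934  0.0445133 ] 0.008344473238400494
```

```bash
python3 -m creep '[[-0.3,0,0,0],[-0.6,0,0,0],[-0.8,0,0,0],[-1,0,0,0],[-1,0,0,0],[-1,0,0,0],[-1,0,0,0],[-0.8,0.3,0,0]]' && python3 -m creep '[[0,1,0,0],[0,1,0.1,0],[0,1,0.1,0],[0,1,0.1,0],[0,1,0,0],[0,1,0,0],[0,1,0,0],[0,1,0,0],[0,1,0,0],[0,0.9,0,0]]' && python3 -m creep '[[0,0,0,0],[0,0,0,0],[0,0,0,0]]'
python3 - <<'E'
from h import *
o=get_obs();m=camera_model("wrist");f=grab_frame("wrist");cv2.imwrite("pics/w2.png",f[:,:,::-1]);print(o["tool_pos"],o["wrist_force"],o["width"])
np.savez("w2.npz",**m,tp=o["tool_pos"],tr=o["tool_rot"]);cv2.imwrite("pics/w2c.png",cv2.resize(f[150:400,200:450,::-1],None,fx=2.4,fy=2.4,interpolation=cv2.INTER_CUBIC))
E
```

```text
clock: 6.4
tool_pos: [0.5489, -0.2622, 0.2414]
tool_rot: [0.707, 0.019, 0.706, -0.019]
wrist_force: [0.5, 0.2, -0.6]
width: 0.008
clock: 7.65
tool_pos: [0.5736, 0.0352, 0.2401]
tool_rot: [0.707, 0.019, 0.706, -0.019]
wrist_force: [0.3, 0.4, -0.2]
width: 0.008
clock: 8.02
tool_pos: [0.5737, 0.0333, 0.2391]
tool_rot: [0.707, 0.019, 0.707, -0.019]
wrist_force: [0.7, -0.2, -0.2]
width: 0.0081
[0.57372123 0.03329462 0.23907887] [ 0.65682878 -0.19639009 -0.2217028 ] 0.00809508063022601
```

View pics/w2c.png

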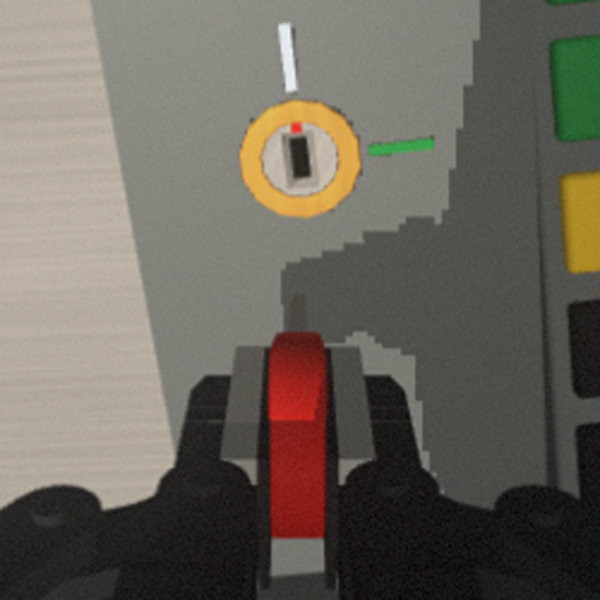

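The crop shows the red key upright in the jaws with the blade tip near crop (297,295). The brass ring is centred at crop (300,158), with a dark slot, the white mark towards the robot and the green mark to the +y side.

```bash
python3 - <<'E'
from h import *
m=dict(np.load("w2.npz"));f=cv2.imread("pics/w2.png");H,S,V=cv2.split(cv2.cvtColor(f,cv2.COLOR_BGR2HSV))
roi=np.zeros(H.shape,bool);roi[150:285,250:450]=1
br=(H>12)&(H<28)&(S>120)&(V>120)&roi
b=[x for x in blobs(br,100) if x[0][0]<360][0]
c=max(cv2.findContours(b[3].astype(np.uint8),cv2.RETR_EXTERNAL,cv2.CHAIN_APPROX_NONE)[0],key=cv2.contourArea)
e=cv2.fitEllipse(c);L=plane(m,e[0],.142);print("ring",e,L)
# white & green marks
def line(k,z,nm):
    ys,xs=np.nonzero(k);P=np.array([plane(m,(x,y),z) for x,y in zip(xs,ys)])
    mu=P.mean(0);d=np.linalg.svd(P-mu)[2][0];print(nm,len(P),mu.round(4),"axis deg",np.degrees(np.arctan2(d[1],d[0])).round(2),"radial deg",np.degrees(np.arctan2(mu[1]-L[1],mu[0]-L[0])).round(2));return mu
z=np.zeros_like(roi);z[150:192,305:335]=1
line(z&(V>190)&(S<60),.140,"white")
z=np.zeros_like(roi);z[195:230,350:390]=1
line(z&(H>45)&(H<80)&(S>100),.140,"green")
z=np.zeros_like(roi);z[200:232,310:340]=1
line(z&(V<70),.142,"slot")
w,x,y,zz=m["tr"];T=Rn.from_quat([x,y,zz,w]).as_matrix();tp=m["tp"];print("toolyaw",np.degrees(np.arctan2(T[1,1],T[0,1])))
for nm,h in(("TCP",0),("shoulder",.0085),("tip",.0365)):print(nm,proj(m,tp+h*T[:,0]-.0005*T[:,2]).round(1))
g=cv2.cvtColor(f,cv2.COLOR_BGR2GRAY)
for r in range(268,290,3):print(r,g[r,312:336].tolist())
E
```

```text
ring ((324.62921142578125, 215.57916259765625), (47.68770217895508, 49.39231491088867), 87.47493743896484) [0.55639907 0.03479005 0.142     ]
white 127 [0.5286 0.0329 0.14  ] axis deg 3.39 radial deg -176.04
green 117 [0.5552 0.0629 0.14  ] axis deg 93.88 radial deg 92.49
slot 106 [0.5561 0.0348 0.142 ] axis deg 2.58 radial deg -179.49
toolyaw 86.88619292926286
TCP [323.6 311.5]
shoulder [323.6 302.1]
tip [323.7 276.7]
268 [126, 127, 127, 129, 129, 94, 85, 84, 84, 79, 87, 85, 83, 83, 84, 81, 85, 83, 84, 85, 82, 85, 80, 79]
271 [122, 127, 128, 129, 125, 91, 85, 85, 83, 86, 85, 82, 84, 88, 84, 85, 82, 82, 82, 84, 82, 81, 82, 83]
274 [126, 123, 127, 127, 124, 90, 84, 84, 83, 85, 73, 70, 75, 75, 74, 77, 83, 81, 81, 85, 85, 80, 82, 86]
277 [125, 125, 126, 128, 127, 115, 90, 85, 81, 72, 73, 72, 74, 73, 72, 76, 82, 82, 83, 86, 81, 86, 81, 81]
280 [125, 123, 126, 129, 125, 123, 94, 82, 80, 72, 73, 75, 72, 70, 71, 76, 83, 84, 79, 82, 80, 81, 84, 79]
283 [126, 129, 125, 124, 127, 124, 90, 78, 78, 73, 73, 74, 73, 70, 71, 76, 81, 80, 79, 82, 83, 84, 78, 83]
286 [123, 124, 126, 127, 125, 124, 93, 80, 73, 73, 71, 71, 74, 67, 71, 74, 77, 86, 80, 80, 82, 80, 84, 81]
289 [126, 123, 112, 74, 64, 55, 47, 51, 47, 47, 50, 47, 51, 46, 50, 50, 50, 51, 47, 54, 55, 66, 83, 85]
```

```bash
python3 -m creep '[[0,0.02,-0.3,0],[0.3,0,-0.28,0],[0.5,0,0,-0.41],[0.5,0,0,-0.4],[0.5,0,0,0],[0,0,0,0],[0,0,0,0],[0,0,0,0]]'
cat > v.py <<'E'
from h import *
import sys
n=sys.argv[1]
o=get_obs();m=camera_model("wrist");f=grab_frame("wrist")
np.savez(n+".npz",**m,tp=o["tool_pos"],tr=o["tool_rot"]);cv2.imwrite(f"pics/{n}.png",f[:,:,::-1]);cv2.imwrite(f"pics/{n}c.png",cv2.resize(f[200:330,260:390,::-1],None,fx=4.5,fy=4.5,interpolation=cv2.INTER_CUBIC))
w,x,y,zz=o["tool_rot"];T=Rn.from_quat([x,y,zz,w]).as_matrix();tp=o["tool_pos"];print(tp,"toolyaw",np.degrees(np.arctan2(T[1,1],T[0,1])),o["wrist_force"])
for nm,h,dx in(("shoulder",.0085,0),("tip",.0365,0),("corner-x",.0313,-.0052)):print(nm,proj(m,tp+h*T[:,0]+dx*T[:,2]).round(1))
print("lock",proj(m,[.5564,.0348,.142]),proj(m,[.5504,.0345,.142]))
E
python3 v.py w3
```

```text
clock: 9.07
tool_pos: [0.5567, 0.0357, 0.1853]
tool_rot: [0.707, -0.021, 0.706, 0.021]
wrist_force: [0.6, 0.1, -1.5]
width: 0.0079
[0.55665418 0.03567399 0.18534671] toolyaw 93.39790078592317 [ 0.61119192  0.14922925 -1.48569954]
shoulder [323.6 303.1]
tip [323.7 277.5]
corner-x [323.7 272.4]
lock [322.10911297 271.70640274] [322.20414066 261.38380258]
```

View pics/w3c.png

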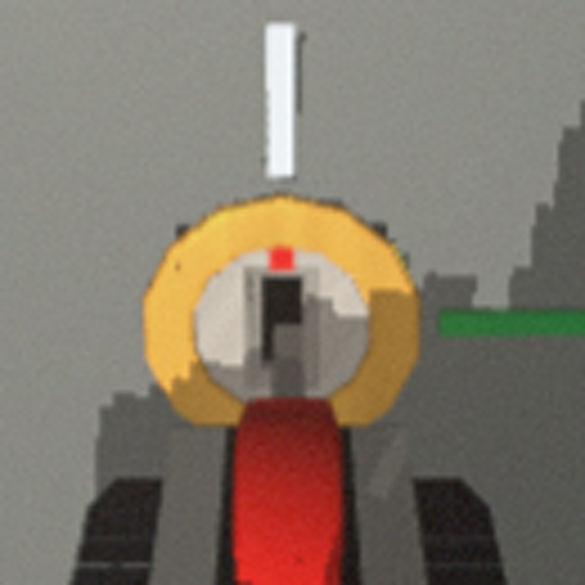

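The close-up shows the blade tip over the slot, about 1.6 px (0.8 mm) to +y of the slot's centre line. Fore-aft and yaw are aligned. I'll correct that and go in.

```bash
python3 -m creep '[[0,-0.03,-0.01,0],[0,0,0,0],[0.15,0,0,0],[0.1,0,0,0],[0,0,0,0],[0,0,0,0]]' && python3 -m creep '[[0.1,0,0,0],[0.1,0,0,0],[0,0,0,0],[0,0,0,0]]'
python3 -c "
from plant import *
o=get_obs();print(o['tool_pos'],o['wrist_force'],o['wrist_torque'])"
```

```text
clock: 9.88
tool_pos: [0.5562, 0.0347, 0.1773]
tool_rot: [0.707, -0.021, 0.707, 0.021]
wrist_force: [0.8, 0.3, -0.3]
width: 0.0077
clock: 10.38
tool_pos: [0.5562, 0.0348, 0.1713]
tool_rot: [0.707, -0.021, 0.707, 0.021]
wrist_force: [0.9, 0.1, -0.2]
width: 0.0077
[0.55621907 0.03476615 0.17127481] [ 0.89419064  0.05764863 -0.21744877] [ 0.00401836 -0.23187837  0.02635228]
```

```bash
python3 -m creep '[[0.05,0,0,0.4],[0.05,0,0,-0.8],[0.05,0,0,0.8],[0.05,0,0,-0.8],[0.05,0,0,0.8],[0.05,0,0,-0.8],[0.05,0,0,0.8],[0,0,0,-0.4],[0,0,0,0]]'
```

```text
clock: 11.5
tool_pos: [0.5572, 0.0347, 0.1615]
tool_rot: [0.708, -0.021, 0.706, 0.021]
wrist_force: [4.6, -0.8, 1.7]
width: 0.0082
```

```bash
python3 -m creep '[[0.05,0,0,0.4],[0.05,0,0,-0.8],[0.05,0,0,0.8],[0.05,0,0,-0.8],[0.05,0,0,0.8],[0.05,0,0,-0.8],[0.05,0,0,0.8],[0,0,0,-0.4],[0,0,0,0]]'; python3 v.py w4
```

```text
clock: 12.62
tool_pos: [0.5575, 0.0348, 0.151]
tool_rot: [0.708, -0.021, 0.706, 0.021]
wrist_force: [6.3, 0.3, 2.2]
width: 0.0082
[0.55747595 0.03476174 0.15096211] toolyaw 93.38706436936125 [6.28667532 0.2766032  2.22492564]
shoulder [323.6 303.1]
tip [323.6 277.6]
corner-x [323.6 272.4]
lock [323.80612458 300.47453401] [323.9363777  288.49575863]
```

View pics/w4c.png

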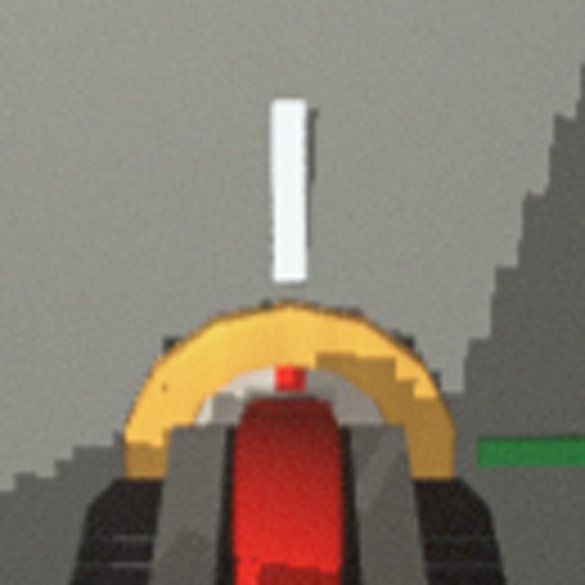

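The head sits in the jaws as before (no slip), with the neck at the lock face and about 0.5 mm to go. I'll relieve the sideways force and press home.

```bash
python3 -m creep '[[0.02,0,0.03,0.4],[0.02,0,0.02,-0.8],[0.02,0,0,0.8],[0.02,0,0,-0.8],[0.02,0,0,0.4],[0,0,0,0],[0,0,0,0]]'
```

```text
clock: 13.55
tool_pos: [0.5581, 0.0347, 0.1501]
tool_rot: [0.707, -0.021, 0.706, 0.021]
wrist_force: [-8.3, -0.7, 30.6]
width: 0.0078
```

```bash
python3 -m creep '[[-0.04,0,-0.02,0],[0,0,0,0],[0,0,0,1],[0,0,0,1],[0,0,0,1],[0,0,0,0]]'; python3 -c "
from plant import *
o=get_obs();print(o['tool_pos'],o['wrist_force'],o['wrist_torque'],o['joints'])"
```

```text
clock: 14.3
tool_pos: [0.5578, 0.0346, 0.1503]
tool_rot: [0.696, 0.127, 0.695, -0.127]
wrist_force: [-1.9, -0.4, 18.0]
width: 0.0082
[0.55783832 0.03462061 0.15027407] [-1.91173975 -0.36345195 17.96629248] [-0.28587264  0.34019729 -0.06221011] [-2.11456614e-02  4.61880098e-01  1.70588745e+00 -4.21265903e-04
  9.71464868e-01 -1.22936451e+00]
```

```bash
python3 -m creep '[[0,0,0,1],[0,0,0,1],[0,0,0,1],[0,0,0,1],[0,0,0,0],[0,0,0,0]]'; python3 -c "
from plant import *
o=get_obs();print(o['wrist_force'],o['wrist_torque'],o['joints'][5],o['joints'][0])"
```

```text
clock: 15.05
tool_pos: [0.5576, 0.0342, 0.1502]
tool_rot: [0.634, 0.313, 0.633, -0.314]
wrist_force: [-3.4, -3.5, 19.2]
width: 0.0079
[-3.40088124 -3.49537049 19.17620749] [-0.87467356  0.64826178  0.00550644] -0.6728658082670064 -0.02159063397239633
```

```bash
python3 -m creep '[[0,0,0,1],[0,0,0,1],[0,0,0,1],[0,0,0,1],[0,0,0,0.8],[0,0,0,0.4],[0,0,0,0],[0,0,0,0],[0,0,0,0]]'; python3 v.py w5;  python3 -c "
from h import *
o=get_obs();print(o['wrist_force'],o['wrist_torque'],o['joints'][5],o['joints'][0])
f=grab_frame('top');cv2.imwrite('pics/t5.png',cv2.resize(f[130:330,200:400,::-1],None,fx=3,fy=3,interpolation=cv2.INTER_CUBIC))"
```

```text
clock: 16.18
tool_pos: [0.5569, 0.0339, 0.1502]
tool_rot: [-0.482, -0.518, -0.481, 0.519]
wrist_force: [-6.1, -6.8, 21.9]
width: 0.0081
[0.55693766 0.03385468 0.15023616] toolyaw -4.22587663889987 [-6.12857417 -6.77357883 21.92792435]
shoulder [323.7 302.9]
tip [323.7 277.3]
corner-x [323.7 272.2]
lock [322.34455368 301.34050236] [309.17018429 302.79635424]
[-6.70802145 -7.5988342  21.66312511] [-1.2819022   1.39417425  0.06602817] 0.05307832899878988 -0.0218848537492919
```

View pics/w5c.png

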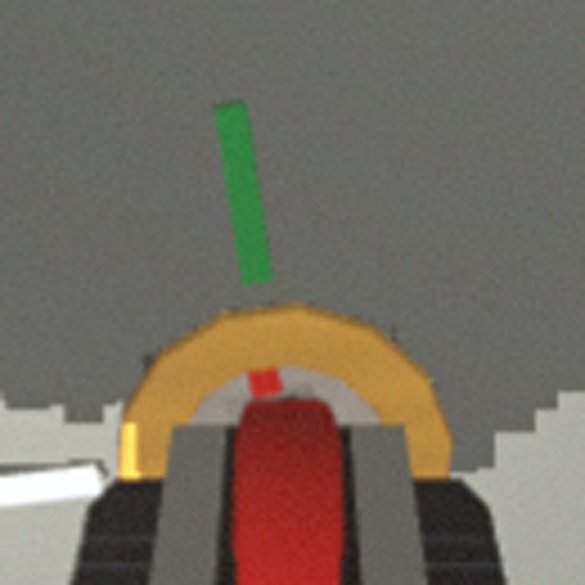

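View pics/t5.png

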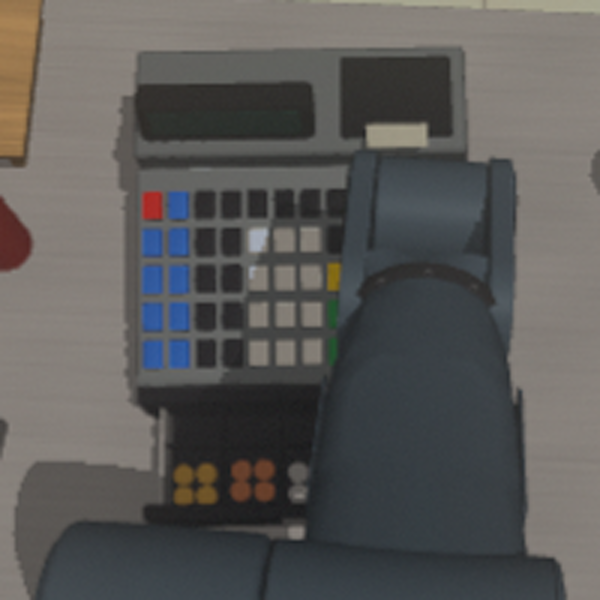

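The wrist close-up shows the plug's red index at (265,382), turned to the green mark. The top view shows the drawer out with coins visible, its front edge at crop row ~510. I'll ease the side load, add a touch of turn, then measure the drawer opening.

```bash
python3 -m creep '[[-0.01,-0.015,0.015,0.2],[0,0,0,0],[0,0,0,0],[0,0,0,0]]'; python3 - <<'E'
from h import *
o=get_obs();print(o['wrist_force'],o['wrist_torque'])
m=camera_model("top");f=grab_frame("top")[:,:,::-1].copy();s=grab_frame("side")[:,:,::-1].copy();cv2.imwrite("pics/t6.png",f);cv2.imwrite("pics/s6.png",s)
# drawer front top edge: bright/dark transitions down columns left part
g=cv2.cvtColor(f,cv2.COLOR_BGR2GRAY)
for c in(258,275,290):print(c,[(r,int(g[r,c])) for r in range(255,308,2)])
for r in (262,296,300,303):print(r,[plane(m,(258,r),z)[:2].round(3).tolist() for z in(.1,.09,.0)])
w=dict(np.load("w5.npz"));im=cv2.imread("pics/w5.png");H,S,V=cv2.split(cv2.cvtColor(im,cv2.COLOR_BGR2HSV))
L=np.array([.5564,.0348]);z=np.zeros(H.shape,bool);z[278:292,310:330]=1
ys,xs=np.nonzero(z&((H<6)|(H>174))&(S>140)&(V>150));p=plane(w,(xs.mean(),ys.mean()),.142);print("index",len(xs),p,np.degrees(np.arctan2(*(p[:2]-L)[::-1])))
z=np.zeros(H.shape,bool);z[215:270,300:325]=1
ys,xs=np.nonzero(z&(H>45)&(H<80)&(S>100));p=plane(w,(xs.mean(),ys.mean()),.14);print("green",p,np.degrees(np.arctan2(*(p[:2]-L)[::-1])))
d0=cv2.absdiff(cv2.imread("pics/side0.png"),s).max(2);cv2.imwrite("pics/s6d.png",s)
E
```

```text
clock: 16.77
tool_pos: [0.5568, 0.0338, 0.1503]
tool_rot: [-0.474, -0.525, -0.473, 0.525]
wrist_force: [-2.5, -4.2, 18.4]
width: 0.0083
[-2.49497774 -4.18014604 18.38433957] [-0.74350564  0.75031738  0.15317244]
258 [(255, 100), (257, 92), (259, 47), (261, 44), (263, 42), (265, 38), (267, 39), (269, 41), (271, 43), (273, 45), (275, 41), (277, 40), (279, 38), (281, 40), (283, 37), (285, 43), (287, 75), (289, 76), (291, 37), (293, 60), (295, 75), (297, 62), (299, 36), (301, 37), (303, 34), (305, 39), (307, 48)]
275 [(255, 69), (257, 64), (259, 40), (261, 36), (263, 34), (265, 34), (267, 34), (269, 37), (271, 35), (273, 34), (275, 33), (277, 35), (279, 34), (281, 32), (283, 33), (285, 32), (287, 32), (289, 33), (291, 32), (293, 33), (295, 34), (297, 32), (299, 33), (301, 34), (303, 27), (305, 60), (307, 42)]
290 [(255, 67), (257, 60), (259, 37), (261, 36), (263, 33), (265, 33), (267, 32), (269, 32), (271, 35), (273, 33), (275, 34), (277, 34), (279, 29), (281, 33), (283, 41), (285, 70), (287, 70), (289, 46), (291, 57), (293, 73), (295, 64), (297, 30), (299, 33), (301, 33), (303, 29), (305, 65), (307, 84)]
262 [[0.458, 0.275], [0.46, 0.277], [0.476, 0.292]]
296 [[0.356, 0.267], [0.357, 0.268], [0.366, 0.283]]
300 [[0.344, 0.266], [0.345, 0.267], [0.353, 0.282]]
303 [[0.336, 0.265], [0.336, 0.267], [0.344, 0.281]]
index 34 [0.55528551 0.04318523 0.142     ] 97.57085357123393
green [0.55468748 0.06252249 0.14      ] 93.53486972883496
```

View pics/s6.png

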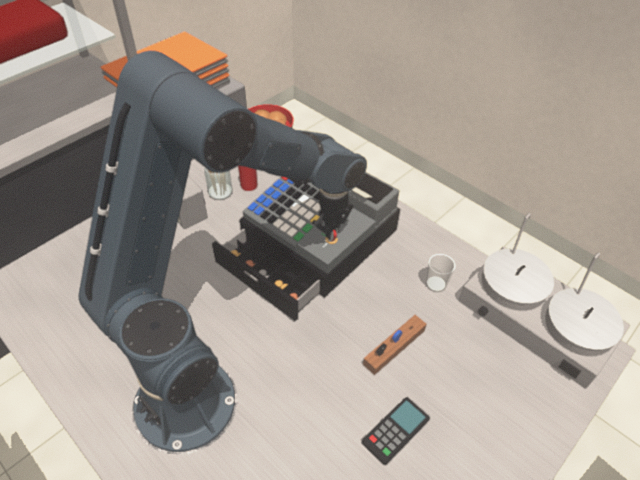

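The side view shows the drawer out, blue and black keys still in the block, and the terminal and cup in place. The plug index has turned 85.9° (1.50 rad, at its stop), the drawer front stands about 0.11 m in front of the till, and the torque shows the key held against its spring.

```bash
python3 -c "
from plant import *
o=get_obs();print(o['clock'],o['width'],o['wrist_torque']);print(hand_in())"
```

```text
16.875 0.008274562981906534 [-0.81090177  0.72139394  0.12457598]
the job is handed in; nothing more can be done
None
```

I took the red key from the block, pushed it home in the lock with small wiggles and turned it a quarter clockwise. The drawer sprang open, and I handed in at 16.9 s with the key still gripped and held turned.

**Last checks**
- **Key home:** the shoulder reached the lock face, and an overshoot push met about 30 N. At the last check it was pressed down with about 18 N. The head had not slipped in the jaws when I looked just before that push.
- **Lock turn:** the plug's index had turned 85.9° (1.50 rad), which is its stop. The wrist torque about vertical was about 0.12 to 0.15 N m, above the spring's 0.08 N m.
- **Drawer:** its front stood about 0.11 m ahead of the till's front. That fits the full 0.10 m plus the front panel, but it is a rough measurement from the top view alone.
- **Other objects:** the blue and black keys were still in the block, and the terminal and cup looked unmoved. The arm partly hid the left-hand objects, so I checked those less well.

**Disagreements:** the two cameras differed by 5 to 8 mm on the first positions, so I aligned the grasp and the insertion with the wrist camera. The TCP sat about 1 mm off the measured lock axis. That left small side forces, up to 8 N at worst and about 2.5 to 4 N at the last check.

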